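# Pack the drilling caddy

### The arm

A 6-joint arm with a two-finger parallel gripper is mounted at the origin on the work surface. World frame = base frame: x ahead of the robot, y to its left, z up, the work surface at z = 0. Lengths are in m, angles in rad, forces in N, time in s.
With the tool pointing down it reaches from about 0.275 to 1 m from the base axis. Payload 8.4 kg.
Tool frame: the origin (TCP) lies on the centre line of the jaws, within the pads' length; the fingertips stand 17 mm ahead of it and the grasp point (between the pads) lies 2 mm behind it (bot.tcp_to_tips is the z of the fingertips in the tool frame, in m); z points along the fingers, y is the line along which they close (so a half turn about z gives the same grasp; the last joint's range is limited). The gripper opens to 85 mm and grips with 20 to 120 N. Pads are 22 mm wide; open, the fingers measure 114 mm over their backs; the gripper's body (76 mm by 85 mm) begins 54 mm behind the grasp point. The pads swing forward as they close: fully open they stand 13 mm farther back than shut.
Start: joints at [-1.266, 0.353, 1.633, -0, 1.155, -0.002], TCP at [0.189, -0.596, 0.248] pointing down, gripper open.
Joint ranges: [-2.63, 2.63], [-0.92, 2.1], [0.06, 2.66], [-1.3, 4.44], [0, 2.69], [-3.02, 3.02]. Speed limits (rad/s): [2.22, 2.22, 2.79, 3.14, 3.14, 3.14].

### API

Orientations are given as a unit quaternion [x, y, z, w].
In Python, from workcell import bot, hand, kinematics, get_obs, vision, hand_in gives the robot as it stands. The module is installed in compiled form; this text tells all that it offers. Calls block until the motion is done:
- bot.reach(position, orientation): joint-space move of the TCP to a pose.
- bot.servo_line(position, ori=None, velocity=0.15): straight line of the TCP; ori=None keeps the orientation; velocity is the mean speed in m/s.
- bot.goto_joints(angles): joint-space move.
- hand.move_gripper(opening, strength=None): finger opening in m; strength is the grip in N (None keeps the last); returns when the fingers have stopped.
- bot.dwell(seconds).
- kinematics.solve_ik(position, orientation): joint angles nearest the present ones, or None.
- get_obs(): the state.
- vision.read_camera(name): name is "scene" or "top" or "wrist"; returns a dict with "frame" (420x560x3 uint8, red, green, blue), "intrinsics" (3x3 intrinsics, pixels), "dist" ([k1, k2, p1, p2, k3] as OpenCV has them; the pictures are not rectified), "view" (4x4, takes a point from world to camera coordinates). Camera axes: x right, y down, z forward; pixel columns grow to the right and rows downward; lengths in m; the calibration is good to about 2 mm. A picture is of the moment at which its call begins. There is no depth.
A pose or a line that the arm cannot do raises bot.IKError and nothing moves.
- hand_in(): hands the job in; it is judged then, once.
The state is a dict: "time_s": time; "joint_pos": joint angles; "joint_vel": joint speeds; "joint_efforts": joint torques, N m; "position": TCP position; "orientation": TCP orientation; "wrist_force": force on the tool from outside, world axes, zero at the start; "ft_torque": the same for the moment, N m; "gripper_width": finger opening in m; "grip_force": force on a finger pad.
Only numpy, scipy, OpenCV 4.12 (cv2) and the standard library are available. Lean on these libraries where they do the work, as an engineer would, in place of code of your own. Each camera call takes 0.05 s, during which the arm holds its last target. There are 200 camera calls.

### The job

Pack the grey caddy for the drill press: stand the red, the blue and the yellow hole saw that have a shank upright on the floor of the bin of their own colour, and lay the black chuck key flat in the caddy's open bay. Leave the green hole saw, which has no bin, and the bare red hole saw without a shank standing where they are on the board.

Things in the scene. Friction and masses are not known exactly. Their poses are not given: they have to be found in the camera images.
- saw_red: red hole saw with a shank, 32 mm in diameter, on the pale plywood board (18 mm thick, fixed, on the table beside the caddy). It stands teeth down: painted cup 36 mm tall, on its top a steel nut 20 mm across and 2 mm thick, and from 38 to 74 mm above the underside a plain round upright steel shank 11 mm in diameter, to be gripped. Fingertips must stay above the nut (38 mm). Origin: centre of the underside, z up along the shank. About 120 g.
- saw_blue: blue hole saw with a shank, 38 mm in diameter, on the plywood board; otherwise as saw_red: cup 36 mm tall, nut to 38 mm, shank 11 mm in diameter from 38 to 74 mm. Origin: centre of the underside, z up. About 120 g.
- saw_yellow: yellow hole saw with a shank, 44 mm in diameter, on the plywood board; otherwise as saw_red: cup 36 mm tall, nut to 38 mm, shank 11 mm in diameter from 38 to 74 mm. Origin: centre of the underside, z up. About 120 g.
- chuck_key: black T-shaped chuck key lying flat on the plywood board; the key is 16 mm thick. Origin on the axis of its stem, 8 mm above what it lies on, near its centre of mass. x runs along the stem to the steel nose; the black stem, 16 mm in diameter, goes from the crossbar to x = +18 mm, then the steel nose, 10 to 14 mm in diameter, to x = +46 mm; the crossbar, 16 mm in diameter and 56 mm long along y, lies at x = -26 mm. Grip the stem across (along y) at the origin. About 110 g.
- bin_red: red open square plastic bin in the back half of the caddy, 64 x 64 mm outside, 60 x 60 mm inside, rim 34 mm above its underside, floor 2 mm thick. Fixed in the caddy; which of the three places it has varies. Origin: centre of the underside; x and y along its sides.
- bin_blue: blue open square plastic bin in the back half of the caddy, 64 x 64 mm outside, 60 x 60 mm inside, rim 34 mm above its underside, floor 2 mm thick. Fixed in the caddy; which of the three places it has varies. Origin: centre of the underside; x and y along its sides.
- bin_yellow: yellow open square plastic bin in the back half of the caddy, 64 x 64 mm outside, 60 x 60 mm inside, rim 34 mm above its underside, floor 2 mm thick. Fixed in the caddy; which of the three places it has varies. Origin: centre of the underside; x and y along its sides.
- caddy: grey sheet-steel tray, 170 mm (its x) by 212 mm (its y), walls 3 mm thick and 30 mm high, floor 3 mm thick; fixed. A 3 mm partition as high as the walls, along y at x = +14.5 mm, splits it: the three bins stand in a row in the +x half, and the -x half is one empty open bay, 95 mm (from x = -82 to +13 mm) by 206 mm (y from -103 to +103 mm) inside, for the chuck key. Origin: centre of the underside, on the table.
- saw_green: green hole saw with a shank, 38 mm in diameter, the same shape as saw_blue; it stays where it stands on the board. Origin: centre of the underside, z up.
- saw_bare: red hole saw without a shank, 38 mm in diameter, only the cup, 36 mm tall, with a black hole in its top; it stays where it stands on the board. Origin: centre of the underside, z up.
Not all that is in view belongs to the job. Of the things like the chuck_key, leave any that is orange or turquoise; of the rest the smaller one is meant.

How it is judged:
By the outcome, as a careful person would: the job done as asked, in the order asked, and still so for the second after the job is handed in, with the robot touching nothing.
It also fails if it takes over 102 s, if anything falls off the work surface, if the arm or the gripper's body presses on something with over 40 N, if the wrist force passes 120 N, or if a joint passes its speed limit or range.

## Working session

There is one attempt and no reset: what is moved stays moved. The work goes in short steps, each a Python script; the robot and the scene stay as the last script left them, time stands still between calls to the robot, and variables do not carry over. Pictures are saved under pics/ and viewed, at most 14 in all, crops included, and the job is handed in when it is done.

```bash
mkdir -p pics; python3 - <<'E'
from workcell import *
import cv2,numpy as np
for n in("scene","top"):
    d=vision.read_camera(n); cv2.imwrite(f"pics/{n}0.png",d["frame"][:,:,::-1])
    print(n,d["intrinsics"].round(1).tolist(),np.round(d["dist"],3).tolist(),d["view"].round(3).tolist())
o=get_obs();print({k:np.round(v,3).tolist() for k,v in o.items()})
print(bot.tcp_to_tips)
E
```

```text
scene [[465.7, 0.0, 272.9], [0.0, 465.7, 202.1], [0.0, 0.0, 1.0]] [-0.142, 0.0, 0.0, 0.0, 0.0] [[0.063, 0.998, -0.015, 0.064], [0.64, -0.052, -0.767, -0.296], [-0.766, 0.039, -0.641, 1.496], [0.0, 0.0, 0.0, 1.0]]
top [[453.3, 0.0, 282.9], [0.0, 453.3, 212.7], [0.0, 0.0, 1.0]] [-0.112, 0.0, 0.0, 0.0, 0.0] [[0.05, -0.999, 0.005, -0.111], [-0.977, -0.05, -0.209, 0.511], [0.209, 0.006, -0.978, 0.944], [0.0, 0.0, 0.0, 1.0]]
{'time_s': 0.1, 'joint_pos': [-1.266, 0.354, 1.634, -0.0, 1.155, -0.002], 'joint_vel': [0.001, -0.001, -0.001, 0.0, 0.001, -0.001], 'joint_efforts': [0.002, -60.636, -34.282, -0.0, 0.004, -0.0], 'position': [0.189, -0.595, 0.248], 'orientation': [0.988, 0.153, -0.0, -0.001], 'wrist_force': [-0.083, -0.668, -0.524], 'ft_torque': [-0.003, -0.031, 0.001], 'grip_force': 0.0, 'gripper_width': 0.085}
0.017
```

View pics/scene0.png

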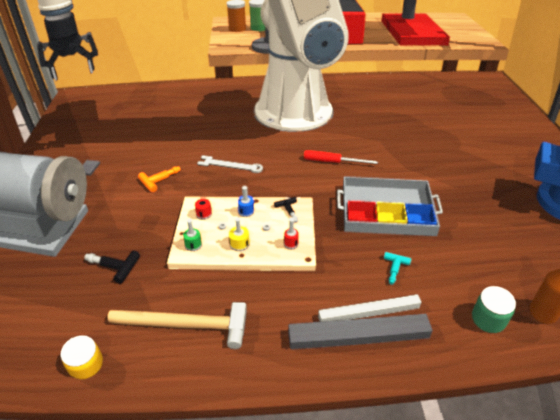

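View pics/top0.png

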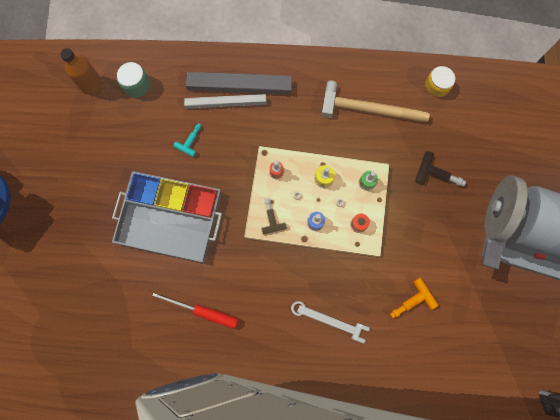

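Both pictures show the board at the centre: in the top view red shank (277,170), yellow (325,176), green (369,180), blue (317,221), bare red (361,223) and the small black key (271,218). The bins, from left to right, are blue (145,190), yellow (172,196) and red (202,201).

```bash
cat > h.py <<'E'
from workcell import *
import cv2,numpy as np
from scipy.spatial.transform import Rotation as R
def ray(d,px,z):
    """pixels (N,2) -> world points on plane z"""
    px=np.asarray(px,float).reshape(-1,1,2)
    n=cv2.undistortPoints(px,np.array(d["intrinsics"],float),np.array(d["dist"],float))[:,0]
    V=np.array(d["view"]);Rm=V[:3,:3];C=-Rm.T@V[:3,3]
    w=np.c_[n,np.ones(len(n))]@Rm
    return C+w*((z-C[2])/w[:,2])[:,None]
def proj(d,p):
    V=np.array(d["view"]);r,_=cv2.Rodrigues(V[:3,:3])
    return cv2.projectPoints(np.asarray(p,float).reshape(-1,1,3),r,V[:3,3],np.array(d["intrinsics"],float),np.array(d["dist"],float))[0][:,0]
HUE={"red":[(0,8),(172,180)],"yellow":[(22,34)],"blue":[(105,125)],"green":[(45,80)]}
def blobs(d,col,amin=40,s=110,v=60):
    hsv=cv2.cvtColor(d["frame"],cv2.COLOR_RGB2HSV)
    m=sum(cv2.inRange(hsv,(a,s,v),(b,255,255)) for a,b in HUE[col])
    m=cv2.morphologyEx(m,cv2.MORPH_OPEN,np.ones((3,3),np.uint8))
    cs,_=cv2.findContours(m,cv2.RETR_EXTERNAL,cv2.CHAIN_APPROX_NONE)
    return [c for c in cs if cv2.contourArea(c)>amin]
def down(yaw):  # tool z down; tool y axis at world angle yaw (closing line)
    y=np.array([np.cos(yaw),np.sin(yaw),0]);z=np.array([0,0,-1.]);x=np.cross(y,z)
    return R.from_matrix(np.c_[x,y,z]).as_quat()
E
python3 - <<'E'
from h import *
d=vision.read_camera("top")
for c in HUE:
    for b in blobs(d,c):
        p=cv2.minAreaRect(b)
        print(c,np.round(p[0]),np.round(p[1]),cv2.contourArea(b),ray(d,p[0],.04).round(3))
for px in[(260,149),(389,162),(382,255),(246,239)]:print("board",ray(d,px,.018).round(3))
for px in[(271,199),(273,228)]:print("key",ray(d,px,.026).round(3))
for px in[(132,173),(220,187),(208,262),(114,243)]:print("caddy",ray(d,px,.03).round(3))
o=get_obs();w=vision.read_camera("wrist");V=np.array(w["view"]);T=np.eye(4);T[:3,:3]=R.from_quat(o["orientation"]).as_matrix();T[:3,3]=o["position"]
print("cam in tool\n",(np.linalg.inv(T)@np.linalg.inv(V)).round(3),w["intrinsics"][0],w["dist"])
E
```

```text
red [215. 316.] [47. 13.] 515.5 [[0.286 0.049 0.04 ]]
red [540. 256.] [5. 9.] 40.5 [[ 0.449 -0.676  0.04 ]]
red [360. 222.] [15. 15.] 192.0 [[ 0.508 -0.259  0.04 ]]
red [200. 200.] [30. 28.] 771.5 [[0.538 0.104 0.04 ]]
yellow [171. 195.] [28. 28.] 715.5 [[0.548 0.171 0.04 ]]
yellow [324. 176.] [20. 20.] 206.0 [[ 0.61  -0.175  0.04 ]]
blue [  4. 198.] [43.  9.] 286.0 [[0.52  0.571 0.04 ]]
blue [143. 189.] [27. 27.] 592.0 [[0.559 0.236 0.04 ]]
board [[ 0.675 -0.023  0.018]]
board [[ 0.659 -0.329  0.018]]
board [[ 0.438 -0.313  0.018]]
board [[ 0.459 -0.004  0.018]]
key [[ 0.553 -0.056  0.026]]
key [[ 0.486 -0.064  0.026]]
caddy [[0.598 0.271 0.03 ]]
caddy [[0.574 0.062 0.03 ]]
caddy [[0.401 0.075 0.03 ]]
caddy [[0.432 0.293 0.03 ]]
cam in tool
 [[-0.002 -0.961 -0.277  0.07 ]
 [ 1.    -0.002 -0.001  0.   ]
 [ 0.    -0.277  0.961 -0.126]
 [ 0.     0.     0.     1.   ]] [297.53306218   0.         281.44908676] [-0.04559315  0.          0.          0.          0.        ]
```

```bash
python3 - <<'E'
from h import *
hand.move_gripper(0.04,60)
q=min((kinematics.solve_ik([.55,-.16,.22],down(y)) for y in(np.pi/2,-np.pi/2)),key=lambda q:9 if q is None else abs(q[5]))
print(np.round(q,2));bot.goto_joints(q);bot.dwell(.3)
d=vision.read_camera("wrist");cv2.imwrite("pics/w1.png",d["frame"][:,:,::-1]);np.save("w1.npy",d,allow_pickle=True)
o=get_obs();p=o["position"];print(p,R.from_quat(o["orientation"]).as_matrix().round(2).tolist())
bot.reach([.50,.17,.25],o["orientation"]);bot.dwell(.3)
d=vision.read_camera("wrist");cv2.imwrite("pics/w2.png",d["frame"][:,:,::-1]);np.save("w2.npy",d,allow_pickle=True)
print(get_obs()["time_s"])
E
```

```text
[-0.29  0.3   1.78 -0.    1.06  1.29]
[ 0.54989364 -0.16033137  0.21998418] [[1.0, -0.0, -0.0], [-0.0, -1.0, -0.0], [-0.0, 0.0, -1.0]]
4.7167
```

View pics/w1.png

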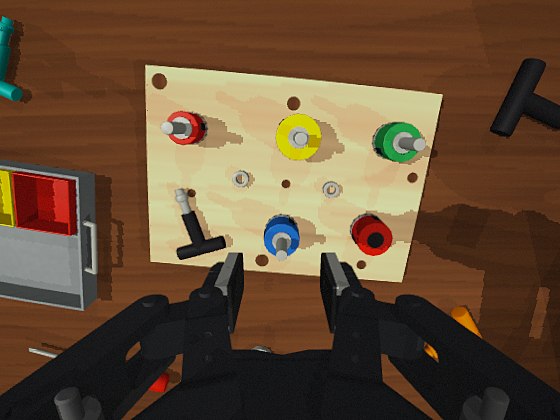

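View pics/w2.png

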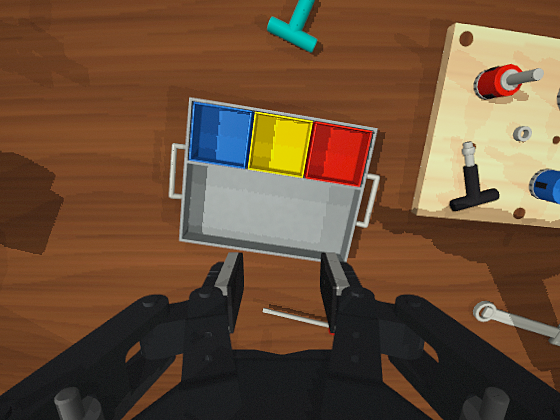

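The first wrist view shows the shank tops at red (167,127), blue (282,254) and yellow (300,139), with the small key from nose (181,193) to crossbar (200,247). The second shows bins blue (221,135), yellow (280,145) and red (337,153), with the empty bay below them.

```bash
python3 - <<'E'
from h import *
d=np.load("w1.npy",allow_pickle=True).item()
dt=vision.read_camera("top")
for c in("red","yellow","blue","green"):
    for b in blobs(d,c,300):
        h=cv2.convexHull(b);r=cv2.minAreaRect(h)
        print(c,np.round(r[0]),np.round(r[1]),ray(d,r[0],.036).round(4))
for n,px in dict(red=(167,127),blue=(282,254),yellow=(300,139),green=(419,145)).items(): print("shank top",n,ray(d,px,.092).round(4))
hsv=cv2.cvtColor(d["frame"],cv2.COLOR_RGB2HSV)
m=cv2.inRange(hsv,(0,0,0),(180,255,70))[170:265,165:232]
m=cv2.morphologyEx(m,cv2.MORPH_OPEN,np.ones((3,3),np.uint8))
n,l,s,ce=cv2.connectedComponentsWithStats(m);k=1+s[1:,4].argmax();yy,xx=np.where(l==k)
print("key blk",s[k]); P=ray(d,np.c_[xx+165,yy+170],.028)[:,:2]
r=cv2.minAreaRect(P.astype(np.float32)*1000);print(r)
print("nose",ray(d,(181,193),.026).round(4),"bar ends",ray(d,[(178,253),(224,242)],.026).round(4),"bar mid",ray(d,(200,247),.028).round(4))
d=np.load("w2.npy",allow_pickle=True).item()
for c in("red","yellow","blue"):
    for b in blobs(d,c,1500):
        r=cv2.minAreaRect(cv2.convexHull(b));P=ray(d,cv2.boxPoints(r),.037);print("bin",c,np.round(r[0]),np.round(r[1]),P[:,:2].mean(0).round(4),np.linalg.norm(np.diff(P,axis=0),axis=1).round(4),np.degrees(np.arctan2(*(P[2]-P[1])[[1,0]])).round(1))
P=ray(d,[(190,98),(377,129),(180,241)],.030);print("caddy",P.round(4),np.linalg.norm(P[1]-P[0]),np.linalg.norm(P[2]-P[0]),np.degrees(np.arctan2(*(P[0]-P[2])[[1,0]])),np.degrees(np.arctan2(*(P[0]-P[1])[[1,0]])))
E
```

```text
red [371. 236.] [42. 35.] [[ 0.5055 -0.2603  0.036 ]]
red [ 44. 204.] [63. 64.] [[0.5434 0.1025 0.036 ]]
red [186. 127.] [33. 35.] [[ 0.622  -0.0647  0.036 ]]
yellow [  7. 197.] [15. 57.] [[0.5505 0.1447 0.036 ]]
yellow [298. 137.] [46. 45.] [[ 0.6118 -0.1781  0.036 ]]
blue [281. 236.] [37. 34.] [[ 0.5058 -0.1601  0.036 ]]
green [397. 142.] [38. 44.] [[ 0.6071 -0.2792  0.036 ]]
shank top red [[ 0.6221 -0.066   0.092 ]]
shank top blue [[ 0.5082 -0.1611  0.092 ]]
shank top yellow [[ 0.6117 -0.1763  0.092 ]]
shank top green [[ 0.6071 -0.2769  0.092 ]]
key blk [  12   41   49   48 1009]
((505.7254333496094, -62.25652313232422), (52.06191635131836, 59.106231689453125), 15.546246528625488)
nose [[ 0.5522 -0.0498  0.026 ]] bar ends [[ 0.4805 -0.0393  0.026 ]
 [ 0.4943 -0.0942  0.026 ]] bar mid [[ 0.4889 -0.0665  0.028 ]]
bin red [338. 154.] [60. 58.] [0.5419 0.1056] [0.064  0.0671 0.0649] -99.2
bin yellow [279. 144.] [59. 59.] [0.5527 0.1715] [0.064  0.064  0.0645] -98.7
bin blue [220. 135.] [63. 59.] [0.5632 0.2372] [0.0646 0.0674 0.0647] -98.3
caddy [[0.6037 0.2692 0.03  ]
 [0.57   0.061  0.03  ]
 [0.4359 0.2961 0.03  ]] 0.21093789358880535 0.16998578993448984 -9.105127758818991 80.79009883253434
```

```bash
cat >> h.py <<'E'
CY=np.radians(-9.1)
SAW=dict(red=(.622,-.0655),blue=(.507,-.1606),yellow=(.6118,-.177))
BIN=dict(red=(.5419,.1056),blue=(.5632,.2372),yellow=(.5525,.1713))
def ori_for(p,yaw):
    c=[(abs(q[5]),down(y)) for y in(yaw,yaw+np.pi) if (q:=kinematics.solve_ik(p,down(y))) is not None]
    return min(c,key=lambda t:t[0])[1]
def settle_down(z,floor,ori):
    """step down until contact or floor"""
    f0=get_obs()["wrist_force"][2];p=np.array(get_obs()["position"])
    while z>floor:
        z-=.001;bot.servo_line([p[0],p[1],z],ori,.03);bot.dwell(.05)
        if get_obs()["wrist_force"][2]-f0>3: break
    return z
def saw(c,H=.19,g=.060):
    s,b=SAW[c],BIN[c]; ori=ori_for([*b,H],CY)
    hand.move_gripper(.045,60)
    bot.reach([*s,H],ori);bot.servo_line([*s,.018+g],ori,.12)
    hand.move_gripper(0,60);o=get_obs();print(c,"width",o["gripper_width"],"force",o["grip_force"])
    bot.servo_line([*s,H],ori,.15);bot.reach([*b,H],ori)
    o=get_obs();print("held",o["gripper_width"],o["position"],o["wrist_force"])
    bot.servo_line([*b,.005+g+.004],ori,.12)
    print("z released",settle_down(.005+g+.004,.005+g-.001,ori)-g)
    hand.move_gripper(.035);bot.servo_line([*b,H],ori,.15)
    o=get_obs();print("t",o["time_s"])
E
python3 - <<'E'
from h import *
saw("red")
o=get_obs();bot.reach([.50,.17,.25],down(-np.pi/2));bot.dwell(.2)
d=vision.read_camera("wrist");cv2.imwrite("pics/w3.png",d["frame"][:,:,::-1]);print(get_obs()["time_s"])
E
```

```text
red width 0.008861102410269736 force 58.53505790233612
held 0.009000531705323363 [0.54245732 0.10510202 0.18979263] [ 0.92241175 -0.06196019 -1.09435149]
z released 0.0050000000000000044
t 13.5
15.1333
```

View pics/w3.png

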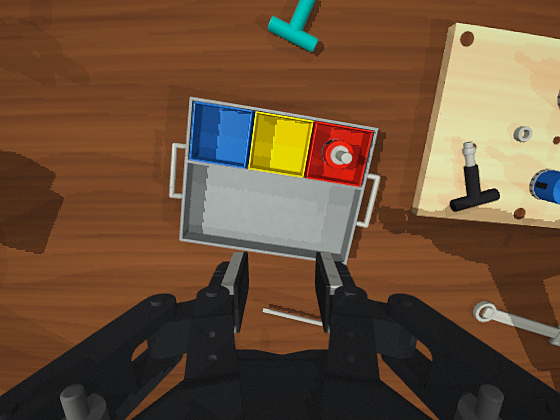

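The red saw stands upright in the red bin, shank at (342,155). Now the blue and yellow saws.

```bash
python3 - <<'E'
from h import *
saw("blue");saw("yellow")
bot.reach([.50,.10,.25],down(-np.pi/2));bot.dwell(.2)
d=vision.read_camera("wrist");cv2.imwrite("pics/w4.png",d["frame"][:,:,::-1]);np.save("w4.npy",d,allow_pickle=True);print(get_obs()["time_s"])
E
```

```text
blue width 0.00939941197050627 force 58.505473136901855
held 0.008771748945712766 [0.56334597 0.23612196 0.18984629] [-0.37767653  0.14335762  0.18178246]
z released 0.0050000000000000044
t 24.7667
yellow width 0.009202950490054165 force 58.51185142993927
held 0.008870206016429742 [0.55291137 0.17047777 0.18987595] [ 0.35944809  0.45575972 -1.94909282]
z released 0.0050000000000000044
t 34.0
35.4417
```

View pics/w4.png

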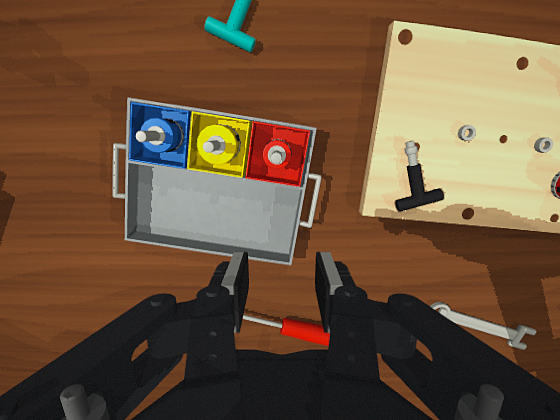

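All three saws stand in their own bins: blue (155,135), yellow (213,146), red (278,155). The key is undisturbed at (415,180). Now the key.

```bash
python3 - <<'E'
from h import *
H=.16;g=.020;k=np.array([.5134,-.0602]);b=np.array([.4675,.1843]);ky=np.radians(14.8)
best=None
for a in(ky+np.pi/2,ky-np.pi/2):
    for t in(np.radians(80.9)-ky,np.radians(-99.1)-ky):
        q1=kinematics.solve_ik([*k,H],down(a));q2=kinematics.solve_ik([*b,H],down(a+t))
        if q1 is None or q2 is None: continue
        m=max(abs(q1[5]),abs(q2[5]))
        if best is None or m<best[0]: best=(m,a,t)
m,a,t=best;print(best);o1,o2=down(a),down(a+t)
hand.move_gripper(.045,60)
bot.reach([*k,H],o1);bot.servo_line([*k,.018+g+.005],o1,.1);bot.servo_line([*k,.018+g],o1,.03)
hand.move_gripper(0,60);o=get_obs();print("grip",o["gripper_width"],o["grip_force"],o["wrist_force"])
bot.servo_line([*k,H],o1,.12);print("held",get_obs()["gripper_width"])
bot.reach([*b,H],o2);print(get_obs()["position"],get_obs()["gripper_width"])
d=vision.read_camera("wrist");cv2.imwrite("pics/w5.png",d["frame"][:,:,::-1]);print(get_obs()["time_s"])
E
```

```text
(np.float64(1.1928612902128881), np.float64(-1.3124875974997359), np.float64(1.153662635568252))
grip 0.013213895044100706 58.54269862174988 [-1.19359751  0.55732999  4.44241237]
held 0.013497340674140209
[0.46760086 0.18371496 0.15970631] 0.01337941369890331
40.6833
```

View pics/w5.png

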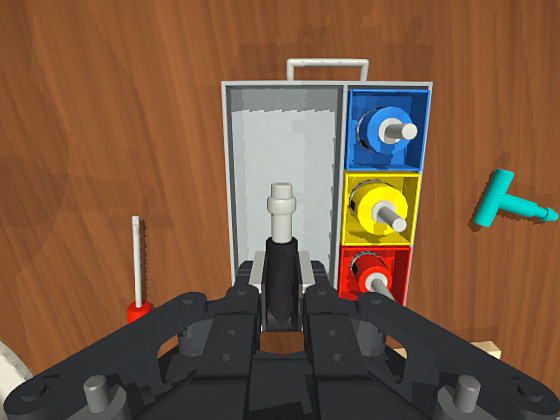

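The key is held level over the bay, nose at (282,190), and clear of the walls.

```bash
python3 - <<'E'
from h import *
o=get_obs();p=np.array(o["position"]);ori=o["orientation"];g=.020
p[:2]=.4675,.1843
bot.servo_line([*p[:2],.003+g+.005],ori,.1)
print("z",settle_down(.003+g+.005,.003+g-.001,ori),get_obs()["wrist_force"])
hand.move_gripper(.03);bot.servo_line([*p[:2],.2],ori,.12)
bot.reach([.47,.05,.27],down(-np.pi/2));bot.dwell(.3)
d=vision.read_camera("wrist");cv2.imwrite("pics/w6.png",d["frame"][:,:,::-1]);print(get_obs()["time_s"])
E
```

```text
z 0.022999999999999996 [-1.06622909 -0.29625892  4.67370467]
46.9917
```

View pics/w6.png

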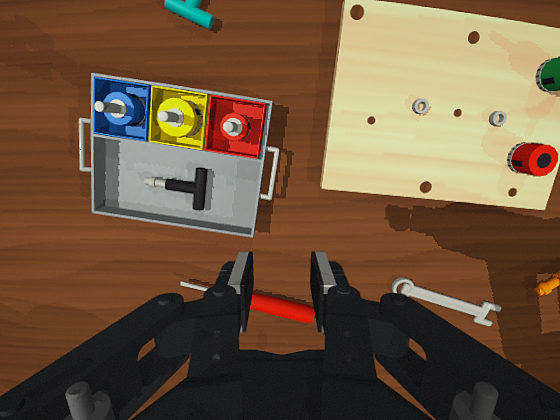

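The key lies flat in the bay at (185,186). The three saws are in their bins, and the green (550,75) and bare red (535,160) saws have not moved.

```bash
python3 -c "
from workcell import *
print(hand_in())"
```

```text
the job is handed in; nothing more can be done
None
```

The red, blue and yellow saws stand upright in the bins of their own colour, the black chuck key lies flat in the caddy's open bay, the green and bare red saws are still on the board, and the job was handed in at about 47 s.

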